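# Grip the fork gauge in the machine vise

## Robot

A 7-joint arm with a two-finger parallel gripper is mounted at the origin on the work surface. World frame = base frame: x ahead of the robot, y to its left, z up, the work surface at z = 0. Lengths are in m, angles in rad, forces in N, time in s.
With the tool pointing down it reaches from about 0.4 to 0.75 m from the base axis. Payload 19.5 kg.
Tool frame: the origin (TCP) lies at the very end of the fingers, on their centre line; the grasp point (between the pads) lies 19 mm behind it; z points along the fingers, y is the line along which they close (so a half turn about z gives the same grasp; the last joint's range is limited). The gripper opens to 85 mm and grips with 20 to 120 N. Pads are 22 mm wide; open, the fingers measure 114 mm over their backs; the gripper's body (76 mm by 85 mm) begins 54 mm behind the grasp point. The pads swing forward as they close: fully open they stand 13 mm farther back than shut.
Start: joints at [1.283, 0.707, -0.028, 1.485, 0.022, 0.951, -0.075], TCP at [0.14, -0.558, 0.231] pointing down, gripper open.
Joint ranges: [-2.71, 2.71], [-0.32, 2.16], [-1.57, 1.52], [0, 2.45], [-1.46, 4.6], [0, 2.02], [-2.83, 2.83]. Speed limits (rad/s): [1.89, 1.89, 2.57, 2.57, 3.01, 3.01, 3.01].

## Interface

Orientations are given as [roll, pitch, yaw] about the fixed x, y, z axes, in that order (R = Rz(yaw) Ry(pitch) Rx(roll)).
In Python, from station import sense, read_camera, close_job gives the robot as it stands.
- The arm moves only by the tool drive_tool, never from a script. Its arguments are lists of equal length, an entry for each row: "claw": the opening, from 0 (shut) to 1 (fully open); "linear": the shift along the tool's x, y, z normalised to -1 to 1, where 1 is 200 mm, a list of three; "turn": the turn about the tool's z normalised to -1 to 1, where 1 is 30 degrees. In form: {"claw": [claw, ...], "linear": [[dx, dy, dz], ...], "turn": [turn, ...]}. A call has 1 to 20 rows; each row shifts and turns the commanded pose from where the row before left it, along the tool's axes as they then stand; what a row does not reach is not made up. A row lasts 1/10 s, in which the tool goes at most 50 mm and 8.59 degrees, less where a joint would pass 70% of its speed; a pose out of reach is approached as far as the arm can. A call with a number of a shift or a turn outside -1 to 1 is refused whole. A call with a gripper value outside its range is refused whole. The fingers move at their own pace and stop on an object; the grip force is fixed at half the most. Time passes only in rows, so rows that do not move let the fingers close. It gives the time, the measured TCP pose, the force, the opening and the grip force at its end, in the units of the state.
- sense(): the state, without advancing time (a new reading comes with each control period).
- read_camera(name): name is "scene" or "top" or "wrist"; returns a dict with "color" (480x640x3 uint8, red, green, blue), "intrinsics" (3x3 intrinsics, pixels), "k1" (the pictures are not rectified: a ray, as slopes to the right and down, at radius r is drawn at 1 + k1 r^2 times it, then the intrinsics apply), "extrinsics" (4x4, takes a point from world to camera coordinates). Camera axes: x right, y down, z forward; pixel columns grow to the right and rows downward; lengths in m; the calibration is good to about 2 mm. A picture is of the moment at which its call begins. There is no depth.
- close_job(): hands the job in; it is judged then, once.
The state is a dict: "time": time; "q": joint angles; "qd": joint speeds; "effort": joint torques, N m; "tcp_pos": TCP position; "ee_rot": TCP orientation; "contact_force": force on the tool from outside, world axes, zero at the start; "moment": the same for the moment, N m; "finger_gap": finger opening in m; "grasp_force": force on a finger pad.
Only numpy, scipy, OpenCV 4.12 (cv2) and the standard library are available. Lean on these libraries where they do the work, as an engineer would, in place of code of your own. Each camera call takes 0.05 s, during which the arm holds its last target. There are 200 camera calls.

## Task

Stand the steel fork gauge upright on the bed of the machine vise, fork upwards, centred in the width of the jaws with its broad faces towards them, then let go of it and wind the crank clockwise until the sliding jaw grips it firmly against the fixed jaw. Let go of the crank and leave the gauge held there, square and still down on the bed; leave the other things on the counter where they are.

Things in the scene. Friction and masses are not known exactly. Their poses are not given: they have to be found in the camera images.
- fork_gauge: The work: U-shaped bright steel fork gauge, 50 mm long (its x), 22 mm thick (y), 66 mm tall, 0.47 kg, standing fork up: solid to 36 mm high, then two prongs 15 mm long in x with a 20 mm gap between. Origin: centre of underside, z up. Grip it across its ends (50 mm apart, square to x) by the prongs. It stands left of the vise at one of three places; setting block and plug gauge have the others.
- vise: Dark iron swivel-base machine vise bolted to the counter. Origin: centre of its round base, counter level; z up; y runs along the screw from crank end (-y) to fixed jaw (+y), x along the jaws. Flat bed for the work: 75 mm up, 92 mm wide. Jaws: x -50 to 50 mm, tops 107 mm up; fixed jaw face at y = 30 mm. Nut bridge: y -103 to -75 mm, 118 mm high, 74 mm wide. Lugs reach x = +-95 mm, 21 mm high.
- fixed_jaw: The vise's fixed jaw with bright steel plate. Origin: on its gripping face, mid width, at bed level (75 mm up); axes as the vise's, the face looks to -y. 100 mm wide, 32 mm high.
- sliding_jaw: The vise's sliding jaw with bright steel plate, moved along the vise's y by the crank alone. Origin: on its gripping face, mid width, at bed level; axes as the vise's, the face looks to +y. 100 mm wide, 32 mm high, 40 mm thick. At the start the jaws stand 38 to 50 mm apart.
- crank (a joint): Turn of the crank, rad. Grows when wound clockwise seen from the crank end (from the top the grip goes first to the vise's +x), closing the jaw: gap = 60 mm - 10 mm x crank/(2 pi), so it meets the 22 mm work at 23.9. Grip straight above the screw at 0 and each whole turn. Winds free with 4 to 8 N at the grip; on the work this climbs some 10 N in 0.5 rad. Stays where left. Starts at 6.3 to 13.8.
- crank_axis (a point): Point on the screw axis, 97 mm up, in the middle of the crank arm (12 mm thick, 18 mm wide; hub radius 14 mm). Screw and crank ride with the jaw: this point is at the vise's x = 0, y = -169 mm + 10 mm x crank/(2 pi).
- crank_grip (a point): Point to hold on the crank's dark wooden grip, a sleeve 20 mm in diameter and 62 mm long that spins freely on a pin parallel to the screw and 50 mm from its axis; it circles 47 to 147 mm above the counter. The point is on the sleeve's axis, 46 mm out (vise -y) from mid arm; the sleeve runs 12 to 74 mm out. Pinched from above across the vise's x it can be led right round, gripper always down.
- setting_block: Bystander: plain solid steel block 50 x 26 x 50 mm, standing; origin centre of underside.
- plug_gauge: Bystander: round steel plug gauge standing on end, 34 mm across, 80 mm tall; origin centre of underside.
- bell: Bystander: brass domed push-button bell, 86 mm across, 59 mm tall; origin centre of underside.
- gauge_box: Bystander: closed red fibre gauge box 90 x 150 x 55 mm; origin centre of underside.
- height_gauge_base: Bystander: bright steel height gauge base 95 x 65 x 32 mm with a column socket, 54 mm high in all; origin centre of underside.
- template_clip: Bystander: small bronze template clip lying flat, 64 x 38 mm, about 19 mm high; origin centre of underside.
- dividers: Bystander: grey cast dividers lying flat, about 170 x 90 mm, up to 15 mm high; origin near the middle, at counter level.
There are look-alikes about, which are no part of the job. Leave any pink or yellow look-alike of the fork_gauge alone.

How it is judged:
By the outcome, as a careful person would: the job done as asked, in the order asked, and still so for the second after the job is handed in, with the robot touching nothing.
It also fails if it takes over 69 s, if anything falls off the work surface, if the arm or the gripper's body presses on something with over 40 N, if the wrist force passes 120 N, or if a joint passes its speed limit or range.

## Working session

There is one attempt and no reset: what is moved stays moved. The work goes in short steps, Python scripts to look and compute and a tool call to move; the robot and the scene stay as the last step left them, time stands still between calls to the robot, and variables do not carry over. Pictures are saved under pics/ and viewed, at most 10 in all, crops included, and the job is handed in when it is done.

Besides the shell and the picture viewer there is one more tool, called after "Request:" as name(argument=value, ...), one argument or row to a line, values as JSON. drive_tool: Moves the arm, as the interface text tells. Scaled input: -1 to 1 covers 200 mm each way for a shift and 30 degrees each way for a turn. Its arguments: {"type":"object","properties":{"claw":{"type":"array"},"linear":{"type":"array"},"turn":{"type":"array"}},"required":["claw","linear","turn"]}

```bash
mkdir -p pics; cat > h.py <<'E'
import numpy as np, cv2
from station import sense, read_camera
def snap(n,f):
    d=read_camera(n); cv2.imwrite('pics/'+f,d['color'][:,:,::-1]); np.savez('pics/'+f[:-4]+'.npz',K=d['intrinsics'],k1=d['k1'],E=d['extrinsics'],c=d['color']); return d
def load(f):
    return np.load('pics/'+f+'.npz')
def proj(d,P):
    E=d['E'];K=d['K'];p=np.atleast_2d(P)@E[:3,:3].T+E[:3,3]; s=p[:,:2]/p[:,2:]; r2=(s**2).sum(1,keepdims=True)
    s=s*(1+float(d['k1'])*r2); return s*[K[0,0],K[1,1]]+K[:2,2]
def ray(d,uv,z):
    E=d['E'];K=d['K'];uv=np.atleast_2d(np.array(uv,float)); k=float(d['k1'])
    s0=(uv-K[:2,2])/[K[0,0],K[1,1]]; s=s0.copy()
    for _ in range(30): s=s0/(1+k*(s**2).sum(1,keepdims=True))
    dr=np.c_[s,np.ones(len(s))]@E[:3,:3]; o=-E[:3,:3].T@E[:3,3]
    return o+dr*((z-o[2])/dr[:,2:])
E
python3 - <<'E'
from h import *
for n in ['scene','top']:
    d=snap(n,n+'0.png'); print(n,d['extrinsics'].round(3).tolist(),d['k1'],d['intrinsics'].round(1).tolist())
s=sense();print(s)
E
```

```text
scene [[-0.746, 0.666, -0.015, 0.392], [0.401, 0.43, -0.809, -0.113], [-0.532, -0.61, -0.588, 1.427], [0.0, 0.0, 0.0, 1.0]] -0.0949422505000865 [[495.4, 0.0, 319.6], [0.0, 495.4, 239.8], [0.0, 0.0, 1.0]]
top [[0.001, -1.0, 0.024, -0.018], [-0.992, -0.004, -0.124, 0.539], [0.124, -0.024, -0.992, 1.07], [0.0, 0.0, 0.0, 1.0]] 0.018723863936312268 [[455.6, 0.0, 317.4], [0.0, 455.6, 245.6], [0.0, 0.0, 1.0]]
{'time': 0.1, 'q': array([ 1.28331857,  0.70706019, -0.02758364,  1.48491456,  0.02202109,
        0.95093619, -0.07552869]), 'qd': array([-0.00032404, -0.0026595 , -0.00130339,  0.0001186 ,  0.00028622,
        0.0006918 , -0.00120424]), 'effort': array([ 3.46820147e-03, -8.84289408e+01,  1.23725418e+00, -2.36455518e+01,
        1.70672697e-02,  5.05527118e-03,  1.18271246e-04]), 'tcp_pos': array([ 0.13982638, -0.55749987,  0.23087225]), 'ee_rot': array([-3.14057952e+00,  7.03807963e-05,  2.45734592e-01]), 'contact_force': array([ 0.44788461,  0.2566346 , -0.4354764 ]), 'moment': array([-1.48494442e-02, -1.44532033e-02,  2.47426827e-07]), 'grasp_force': 0.0, 'finger_gap': 0.08526154224568644}
```

View pics/top0.png

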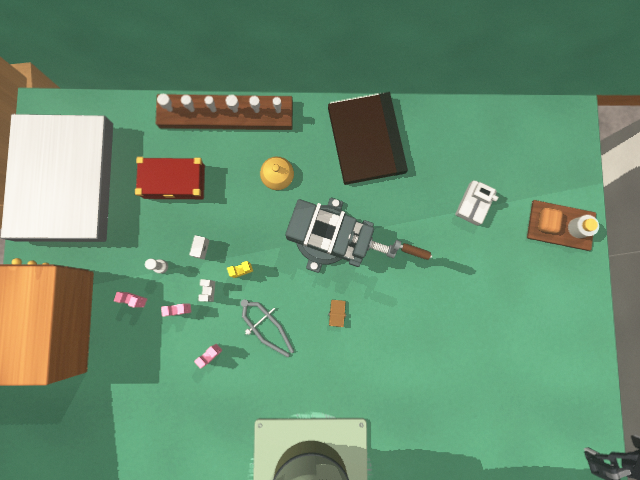

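View pics/scene0.png

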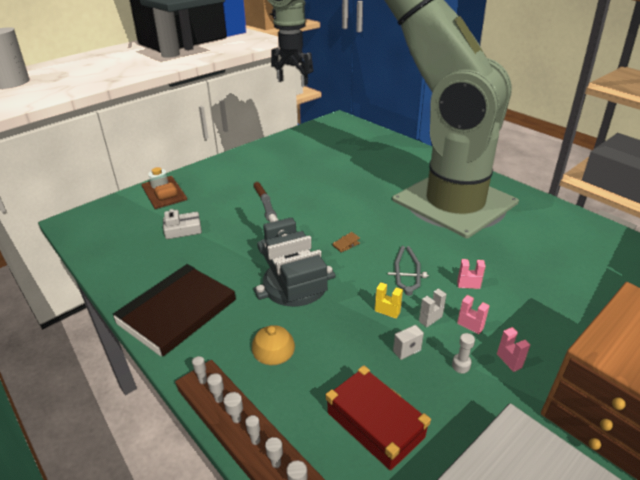

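Top: vise at about (330,233), crank grip at (415,251), steel fork at (206,290), yellow look-alike at (240,269), pink ones at (130,300), (176,310) and (207,356). Scene: steel fork at (432,307). Next I'll enlarge these.

```bash
python3 - <<'E'
import cv2
a=cv2.imread('pics/top0.png')[190:310,180:440]; a=cv2.resize(a,(780,360),interpolation=cv2.INTER_CUBIC)
for i in range(0,260,20): cv2.putText(a,str(180+i),(i*3,10),0,.35,(255,255,255)); cv2.line(a,(i*3,12),(i*3,18),(255,255,255))
for i in range(0,120,20): cv2.putText(a,str(190+i),(0,i*3+4),0,.35,(255,255,255))
cv2.imwrite('pics/c1.png',a)
a=cv2.imread('pics/scene0.png')[170:340,240:460]; a=cv2.resize(a,None,fx=3.5,fy=3.5,interpolation=cv2.INTER_CUBIC)
for i in range(0,220,20): cv2.putText(a,str(240+i),(int(i*3.5),10),0,.35,(255,255,255))
for i in range(0,170,20): cv2.putText(a,str(170+i),(0,int(i*3.5)+4),0,.35,(255,255,255))
cv2.imwrite('pics/c2.png',a)
E
```

```text
(no output)
```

View pics/c1.png

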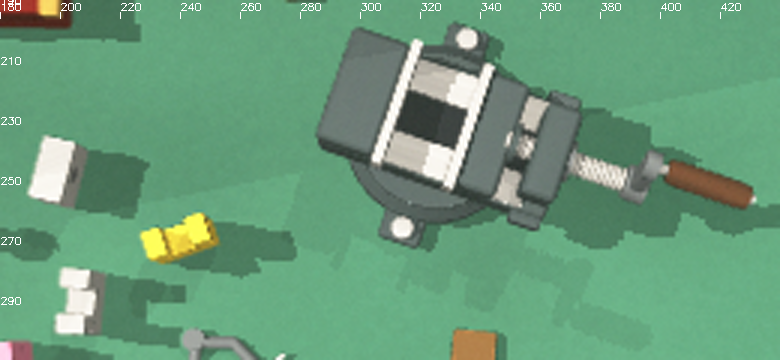

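View pics/c2.png

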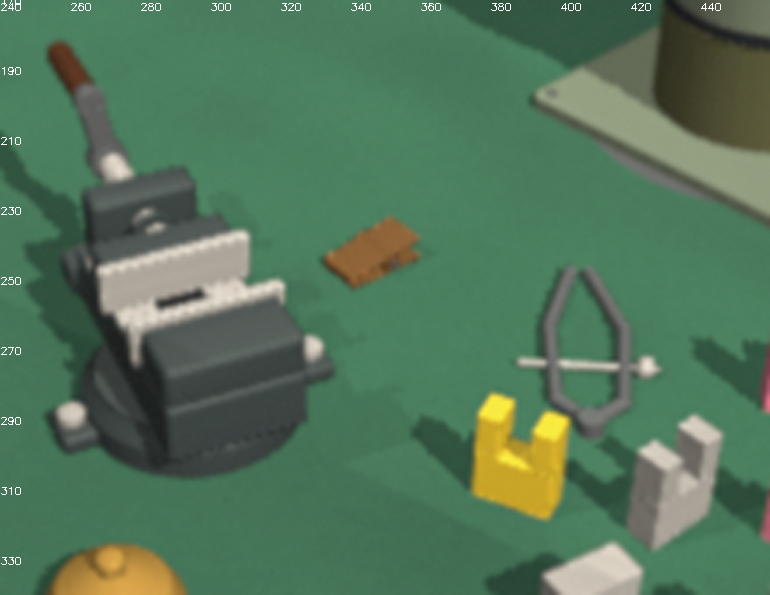

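Top crop: fixed jaw face runs (321,204)–(308,245), sliding jaw face (342,211)–(328,252), grip (403,247)–(431,256), fork prong tops (200,280)–(209,300). Scene crop: crank arm goes from the hub at (270,216) to the grip at (257,186). Now the poses.

```bash
cat > fit.py <<'E'
from h import *
from scipy.optimize import least_squares
T=load('top0');S=load('scene0')
def c1(p): return np.array(p,float)/3+[180,190]
def c2(p): return np.array(p,float)/3.5+[240,170]
def tf(p,P):
    c,s=np.cos(p[2]),np.sin(p[2]); P=np.array(P,float); return np.c_[p[0]+c*P[:,0]-s*P[:,1],p[1]+s*P[:,0]+c*P[:,1],P[:,2]]
fx=c1([[424,42],[384,166]]); sl=c1([[485,64],[445,186]])
print('fixed',ray(T,fx,.107).round(4).tolist());print('slide',ray(T,sl,.107).round(4).tolist())
g=c1([[62,268],[89,270],[83,333],[55,331]]); print('gauge',ray(T,g,.066).round(4).tolist())
# vise joint fit: top + scene
scf=c2([[119,319],[285,283]]); scs=c2([[97,265],[248,233]])  # white plate ends: fixed plate inner top, sliding plate inner top edge
def res(p):
    ga=p[3]
    F=tf(p,[[.05,.03,.107],[-.05,.03,.107]]);L=tf(p,[[.05,.03-ga,.107],[-.05,.03-ga,.107]])
    r=[proj(T,F)-fx,proj(T,L)-sl,proj(S,F)-scf,proj(S,L)-scs]
    return np.ravel(r)
r=least_squares(res,[.48,-.03,-.3,.045],loss='soft_l1');v=r.x
print('vise',v.round(4),np.degrees(v[2]),r.fun.reshape(-1,2).round(1).tolist())
# gauge: corners top + scene top/bottom corners
G=[[.025,.011,.066],[.025,-.011,.066],[-.025,-.011,.066],[-.025,.011,.066]]
def rg(p): return (proj(T,tf(p,G))-g).ravel()
r=least_squares(rg,[.4,.25,0]);gp=r.x
print('gauge',gp.round(4),np.degrees(gp[2]),r.fun.reshape(-1,2).round(1).tolist())
# crank: grip axis ends & gap
ge=c1([[668,172],[752,198]]); se=c2([[82,92],[60,45]])
def rc(p,ph):
    y=-.169+.01*ph/2/np.pi
    A=tf(p,[[.05*np.sin(ph),y-.012,.097+.05*np.cos(ph)],[.05*np.sin(ph),y-.074,.097+.05*np.cos(ph)]]); return np.r_[(proj(T,A)-ge).ravel(),(proj(S,A)-se).ravel()]
for ph in np.arange(6.3,13.8,.3): print(round(ph,1),'gap',round(.06-.01*ph/2/np.pi,4),np.abs(rc(v,ph)).mean().round(1))
for i in range(2): np.save(['v.npy','g.npy'][i],[v,gp][i])
E
python3 fit.py
```

```text
fixed [[0.626, -0.0238, 0.107], [0.5306, 0.0063, 0.107]]
slide [[0.6092, -0.0703, 0.107], [0.5156, -0.0396, 0.107]]
gauge [[0.4554, 0.2541, 0.066], [0.4539, 0.2334, 0.066], [0.4057, 0.2364, 0.066], [0.4072, 0.2578, 0.066]]
vise [ 0.5695 -0.0354 -0.3359  0.0509] -19.24432801570048 [[-0.1, -0.3], [-1.3, -0.7], [0.6, -0.3], [-0.4, 0.1], [1.5, -1.6], [-2.1, -2.7], [0.5, 0.6], [-0.2, -0.9]]
gauge [ 0.4306  0.2454 -0.0697] -3.9933757243259413 [[-0.2, -0.4], [0.3, -0.4], [0.1, 0.4], [-0.2, 0.4]]
6.3 gap 0.05 2.7
6.6 gap 0.0495 1.4
6.9 gap 0.049 5.0
7.2 gap 0.0485 8.1
7.5 gap 0.0481 10.6
7.8 gap 0.0476 12.2
8.1 gap 0.0471 13.2
8.4 gap 0.0466 13.4
8.7 gap 0.0462 12.7
9.0 gap 0.0457 11.1
9.3 gap 0.0452 14.3
9.6 gap 0.0447 17.3
9.9 gap 0.0442 19.6
10.2 gap 0.0438 21.2
10.5 gap 0.0433 21.7
10.8 gap 0.0428 21.2
11.1 gap 0.0423 19.6
11.4 gap 0.0419 17.1
11.7 gap 0.0414 14.0
12.0 gap 0.0409 10.4
12.3 gap 0.0404 6.9
12.6 gap 0.0399 3.3
12.9 gap 0.0395 3.1
13.2 gap 0.039 6.4
13.5 gap 0.0385 9.4
13.8 gap 0.038 12.0
```

```bash
cat >> h.py <<'E'
def plan(xyz,yaw,n=None,s=None):
    "rows (turn rows first, then shift rows) from the present pose"
    s=s or sense(); p=s['tcp_pos'];y0=s['ee_rot'][2]; dy=-np.degrees((yaw-y0+np.pi)%(2*np.pi)-np.pi)
    d=np.array(xyz)-p;c,si=np.cos(yaw),np.sin(yaw)
    t=np.array([c*d[0]+si*d[1],si*d[0]-c*d[1],-d[2]])/.2
    print('turn total',round(dy/30,4),' linear total',t.round(4),'=mm',(t*200).round(1))
E
cat > fit2.py <<'E'
exec(open('fit.py').read().split('# vise joint')[0])
scf=c2([[119,319],[285,283]]); scs=c2([[97,265],[248,233]]); ge=c1([[668,172],[752,198]]); se=c2([[82,92],[60,45]])
def res(p):
    ph=p[3]; ga=.06-.01*ph/2/np.pi; y=-.169+.01*ph/2/np.pi
    F=tf(p,[[.05,.03,.107],[-.05,.03,.107]]);L=tf(p,[[.05,.03-ga,.107],[-.05,.03-ga,.107]])
    A=tf(p,[[.05*np.sin(ph),y-.012,.097+.05*np.cos(ph)],[.05*np.sin(ph),y-.074,.097+.05*np.cos(ph)]])
    return np.ravel([proj(T,F)-fx,proj(T,L)-sl,proj(T,A)-ge,proj(S,L)-scs,proj(S,A)-se])
r=least_squares(res,[.57,-.035,-.32,6.5],loss='soft_l1');v=r.x
print('vise',v.round(4),np.degrees(v[2]),r.fun.reshape(-1,2).round(1).tolist())
np.save('v.npy',v)
gp=np.load('g.npy'); print('scene gauge',proj(S,tf(gp,[[.025,.011,.066],[.025,-.011,.066],[-.025,-.011,.066],[-.025,.011,.066],[.025,.011,0],[-.025,.011,0],[-.025,-.011,0]]).round(4)).round(1).tolist())
plan([.4306,.2454,.26],gp[2]+np.pi/2)
E
python3 fit2.py
```

```text
fixed [[0.626, -0.0238, 0.107], [0.5306, 0.0063, 0.107]]
slide [[0.6092, -0.0703, 0.107], [0.5156, -0.0396, 0.107]]
gauge [[0.4554, 0.2541, 0.066], [0.4539, 0.2334, 0.066], [0.4057, 0.2364, 0.066], [0.4072, 0.2578, 0.066]]
vise [ 0.5689 -0.0365 -0.3286  6.4686] -18.82516671902115 [[0.2, 0.0], [-0.7, -0.3], [0.4, -0.3], [-0.3, 0.2], [0.4, -0.2], [-0.5, 0.4], [0.6, 0.7], [-0.2, -1.0], [0.2, -1.5], [-1.0, 0.3]]
scene gauge [[428.9, 302.6], [420.8, 296.9], [437.3, 286.6], [445.3, 292.1], [425.1, 325.7], [441.1, 315.0], [433.4, 309.5]]
turn total -2.3976  linear total [ 4.106   1.1708 -0.1456] =mm [821.2 234.2 -29.1]
```

Request:
drive_tool(
  claw=[1,1,1,1,1,1,1,1,1,1,1,1,1,1,1],
  linear=[
    [0,0,0],
    [0,0,0],
    [0,0,0],
    [0,0,0],
    [0,0,0],
    [0,0,0],
    [0,0,0],
    [0,0,0],
    [0,0,0],
    [0.15,0.195,-0.05],
    [0.15,0.195,-0.05],
    [0.15,0.195,-0.05],
    [0.15,0.195,0],
    [0.15,0.195,0],
    [0.15,0.195,0],
  ],
  turn=[-0.266,-0.266,-0.266,-0.266,-0.266,-0.266,-0.266,-0.266,-0.266,0,0,0,0,0,0],
)

```text
time: 1.6
tcp_pos: [0.387, -0.3939, 0.2611]
ee_rot: [-3.141, -0.0, 1.499]
contact_force: [-0.1, -0.9, -0.2]
finger_gap: 0.0854
grasp_force: 0.0
```

Request:
drive_tool(
  claw=[1,1,1,1,1,1,1,1,1,1,1,1,1,1,1,1,1,1],
  linear=[
    [0.2,0,0],
    [0.2,0,0],
    [0.2,0,0],
    [0.2,0,0],
    [0.2,0,0],
    [0.2,0,0],
    [0.2,0,0],
    [0.2,0,0],
    [0.2,0,0],
    [0.2,0,0],
    [0.2,0,0],
    [0.2,0,0],
    [0.2,0,0],
    [0.2,0,0],
    [0.2,0,0],
    [0.2,0,0],
    [0,0,0],
    [0,0,0],
  ],
  turn=[0,0,0,0,0,0,0,0,0,0,0,0,0,0,0,0,0,0],
)

```text
time: 3.4
tcp_pos: [0.4311, 0.2435, 0.2608]
ee_rot: [-3.141, 0.0, 1.501]
contact_force: [0.8, 0.6, 0.2]
finger_gap: 0.0856
grasp_force: 0.0
```

```bash
python3 - <<'E'
from h import *
snap('wrist','w1.png');gp=np.load('g.npy');s=sense();print(s['time'],s['tcp_pos'],s['ee_rot'])
d=load('w1');c,q=np.cos(gp[2]),np.sin(gp[2])
G=[[a*c-b*q+gp[0],a*q+b*c+gp[1],.066] for a in(.025,.010,-.010,-.025) for b in(.011,-.011)]
print(proj(d,np.array(G)).round(0).tolist())
plan([gp[0],gp[1],.15],gp[2]+np.pi/2)
E
```

```text
3.45 [0.43131115 0.24262443 0.26097327] [-3.14116658e+00  6.60773849e-04  1.49918285e+00]
[[344.0, 198.0], [344.0, 224.0], [326.0, 198.0], [326.0, 224.0], [301.0, 198.0], [302.0, 224.0], [283.0, 198.0], [284.0, 224.0]]
turn total -0.0037  linear total [ 0.0137 -0.0046  0.5549] =mm [  2.7  -0.9 111. ]
```

View pics/w1.png

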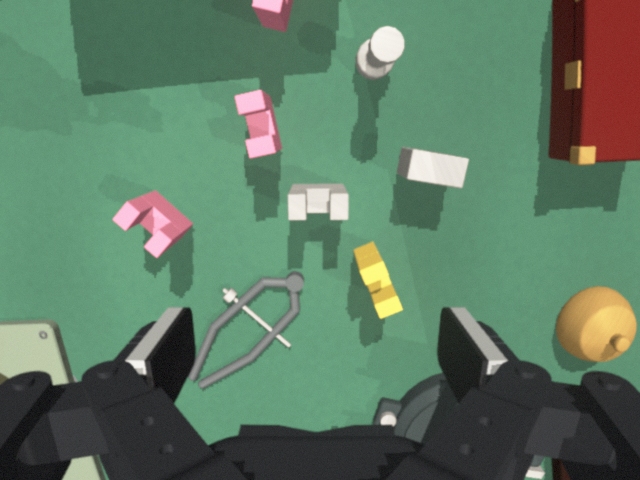

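The wrist view shows the steel fork at (318,206), prong tops x 288–349, y 193–220. That is about 4 px off my prediction, so I'll measure it better.

```bash
python3 - <<'E'
from h import *
d=load('w1');im=d['c'];np.set_printoptions(linewidth=200)
g=im.min(2).astype(int)
print('cols y=208',g[208,280:360]);print('rows x=297',g[180:230,297]);print('rows x=340',g[180:230,340])
T=load('top0')['c'].min(2).astype(int)
print(T[276:304,196:218])
E
```

```text
cols y=208 [106 107 111 106 106 106 112 140 191 224 230 230 231 232 231 231 229 230 228 229 226 228 226 225 220 192 168 199 224 229 231 228 227 227 228 227 227 225 223 221 222 222 222 220 218 214 190 162 142
 140 181 221 229 229 230 231 231 231 232 230 229 230 228 227 227 227 225 212 176 126 109 108 111 108 111 108 108 107 104 108]
rows x=297 [103 106 108 128 150 160 161 163 165 166 160 156 159 167 195 221 227 227 228 227 228 227 228 226 225 225 228 229 230 230 230 230 231 230 230 227 228 226 224 199 138  94  81  81  81  81  83  78  79
  80]
rows x=340 [110 109 114 140 156 163 162 163 162 158 157 157 163 189 213 226 226 227 227 227 228 229 227 226 226 227 227 228 229 230 231 230 230 230 231 229 228 227 221 187 126  85  84  86  94  92  93  94  96
  89]
[[102 104 105 106 105 106 109 108 107 107 105 105 107 107 104 106 108 109 107 107 107 108]
 [105 104 105 102 106 107 106 107 108 106 107 106 105 106 108 108 105 107 107 106 110 107]
 [105 106 107 106 107 108 105 107 108 107 106 108 108 105 108 109 108 108 109 108 108 107]
 [106 105 106 114 158 205 197 193 183 159 124 118 126 120 107 106
[... 1510 characters left out ...]
8 239 240 242 243 233 125 108 107 108 109 106  87  79  77  78]
 [106 100 159 240 239 239 238 241 242 242 242 229 115 106 102  94 110 105  82  81  78  78]
 [104 109 176 239 239 238 240 243 243 243 242 241 115 107 106 107 107 106  78  78  77  77]
 [103 108 179 240 238 239 241 242 242 242 242 237  99 107 109 107 108 106  78  79  79  77]
 [103 106 161 227 247 248 246 247 245 245 245 235  91 113 131 110 105 103  79  79  76  77]
 [104  97 110 135 155 156 157 153 140 144 160 155  86  93 103  98  99  95  80  77  78  79]
 [103  95  98  97  99  99 100  99  95  96 102 105  98 100  99 100 106 106 102  97  79  77]
 [105  98  98  99  96  98 101  99  99  98  97 100 101  99  99 100 104 107 107 106 103 103]]
```

```bash
sed -i 's#/3+\[180,190\]#/3+[179.67,189.67]#; s#/3.5+\[240,170\]#/3.5+[239.64,169.64]#' fit.py; python3 fit2.py | grep vise; python3 - <<'E'
from h import *
d=load('w1'); T=load('top0')
print('wrist',ray(d,[[317.8,206.6],[287.4,206.8],[348.2,206.4]],.066).round(4).tolist())
print('top',ray(T,[[203.6,290],[204.5,278.9],[202.7,301.1]],.066).round(4).tolist())
s=sense();print(proj(d,s['tcp_pos']),s['tcp_pos'],s['ee_rot'])
E
```

```text
vise [ 0.5697 -0.0361 -0.3259  6.4566] -18.671554546357463 [[0.3, 0.0], [-0.6, -0.3], [0.5, -0.3], [-0.0, 0.2], [0.6, -0.2], [-0.4, 0.3], [0.8, 1.3], [-0.1, -0.5], [0.5, -1.0], [-0.8, 0.8]]
wrist [[0.4343, 0.2491, 0.066], [0.4092, 0.2507, 0.066], [0.4594, 0.2475, 0.066]]
top [[0.4309, 0.2465, 0.066], [0.4564, 0.2453, 0.066], [0.4055, 0.2478, 0.066]]
[[313.33664549 318.11174129]] [0.43131115 0.24262443 0.26097327] [-3.14116658e+00  6.60773849e-04  1.49918285e+00]
```

Request:
drive_tool(
  claw=[0.8,0.8,0.8,0.8,0.8,0.8,0.8,0.8,0.8,0.8,0,0,0,0,0,0,0,0],
  linear=[
    [0.026,0.005,0],
    [0,0,0.15],
    [0,0,0.2],
    [0,0,0.2],
    [0,0,0.2],
    [0,0,0.15],
    [0,0,0.15],
    [0,0,0.1],
    [0,0,0],
    [0,0,0],
    [0,0,0],
    [0,0,0],
    [0,0,0],
    [0,0,0],
    [0,0,0],
    [0,0,0],
    [0,0,0],
    [0,0,0],
  ],
  turn=[-0.025,0,0,0,0,0,0,0,0,0,0,0,0,0,0,0,0,0],
)

```text
time: 5.25
tcp_pos: [0.4334, 0.2484, 0.0326]
ee_rot: [3.14, -0.001, 1.512]
contact_force: [-1.8, -0.8, 9.7]
finger_gap: 0.0491
grasp_force: 61.5
```

```bash
python3 - <<'E'
from h import *
s=sense();print(s)
snap('wrist','w2.png')
v=np.load('v.npy');print(v)
for z in (.2,):
    plan([.43,.245,z],v[2]+np.pi/2)
E
```

```text
{'time': 5.25, 'q': array([-0.50543791,  0.93804216, -0.14478497,  1.92957307,  0.40502184,
        0.30009667, -1.03870263]), 'qd': array([ 2.48895130e-03, -1.63920415e-04, -8.02840199e-04,  5.37583227e-04,
        1.04290322e-03,  1.02366814e-04, -4.55145895e-05]), 'effort': array([-1.91619289e-01, -8.36622834e+01, -1.07677169e+00, -8.09086204e+00,
        8.88783834e-03, -4.78517879e-01, -2.48434040e-02]), 'tcp_pos': array([0.43336158, 0.2483838 , 0.03258203]), 'ee_rot': array([ 3.13999913e+00, -1.04030907e-03,  1.51204631e+00]), 'contact_force': array([-1.84127174, -0.80028104,  9.67868183]), 'moment': array([-0.27426737,  0.26396935,  0.01971843]), 'grasp_force': 61.48230314254761, 'finger_gap': 0.0490771263432218}
[ 0.56965082 -0.0361037  -0.3258801   6.45658086]
turn total 0.5103  linear total [-0.0214 -0.0105 -0.8371] =mm [  -4.3   -2.1 -167.4]
```

View pics/w2.png

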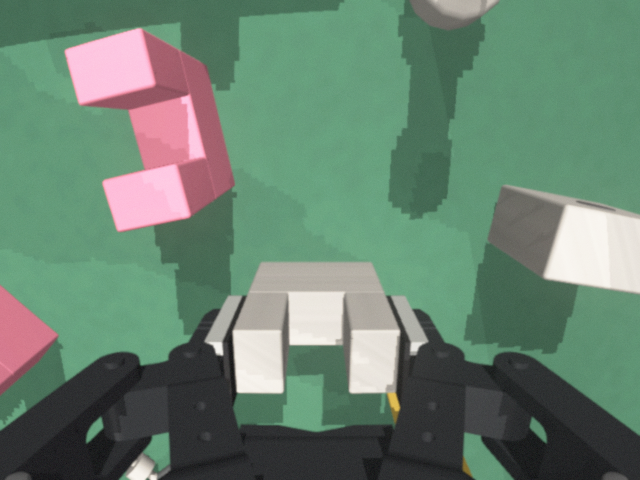

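Fork gripped across its prongs: prong tops at about x 235–290 and 345–400, y 334–392. I'll get its offset along tool x and plan the carry.

```bash
python3 - <<'E'
from h import *
d=load('w2');np.set_printoptions(linewidth=220)
print(d['c'][:,260].min(1)[285:400])
s=sense();p=s['tcp_pos'];y=s['ee_rot'][2];c,si=np.cos(y),np.sin(y)
for off in(-.005,0,.005):
  print(off,proj(d,[[p[0]+c*(off+o)+si*t,p[1]+si*(off+o)-c*t,z] for t in(-.017,) for o,z in((.011,.066),(-.011,.066),(.011,.036),(.011,0))]).round(1).tolist())
v=np.load('v.npy');print('target rows from lifted spot')
c,si=np.cos(v[2]),np.sin(v[2])
for yv in(.0,.005): print(v[0]-si*yv,v[1]+c*yv)
E
```

```text
[168 166 163 163 166 167 180 173 163 160 157 161 161 160 160 162 160 161 158 159 161 161 159 159 158 160 160 155 157 160 160 158 160 160 161 159 162 160 164 161 162 161 162 162 173 203 224 226 224 222 222 220 222 221
 223 222 221 224 223 224 222 222 224 224 225 225 222 222 222 221 221 220 222 223 222 224 225 225 225 226 225 226 224 225 225 229 230 229 227 229 235 236 237 235 236 236 236 235 235 235 234 232 233 230 232 233 231 202
 143  92  82  75  77  78  76]
-0.005 [[255.0, 345.9], [258.3, 407.3], [266.2, 305.0], [275.2, 272.2]]
0 [[254.3, 330.9], [257.6, 394.0], [265.7, 292.3], [274.9, 261.7]]
0.005 [[253.5, 315.5], [256.9, 380.3], [265.3, 279.4], [274.6, 251.0]]
target rows from lifted spot
0.5696508219020359 -0.03610370291716266
0.5712515353651118 -0.03136685624356983
```

Request:
drive_tool(
  claw=[0,0,0,0,0,0,0,0,0,0,0,0,0,0,0,0,0,0,0],
  linear=[
    [0,0,-0.1],
    [0,0,-0.2],
    [0,0,-0.2],
    [0,0,-0.2],
    [0,0,-0.2],
    [0,0,-0.19],
    [0,0,0],
    [0,0,0],
    [-0.148,0.11,0],
    [-0.148,0.11,0],
    [-0.148,0.11,0],
    [-0.148,0.11,0],
    [-0.148,0.11,0],
    [-0.148,0.11,0],
    [-0.148,0.11,0],
    [-0.148,0.11,0],
    [-0.148,0.11,0],
    [-0.148,0.11,0],
    [0,0,0],
  ],
  turn=[0,0,0,0,0,0,0.255,0.255,0,0,0,0,0,0,0,0,0,0,0],
)

```text
time: 7.2
tcp_pos: [0.5466, -0.1078, 0.2494]
ee_rot: [3.141, 0.002, 1.239]
contact_force: [-0.6, 2.0, -5.7]
finger_gap: 0.0492
grasp_force: 65.3
```

Request:
drive_tool(
  claw=[0,0],
  linear=[
    [0,0,0],
    [0,0,0],
  ],
  turn=[0,0],
)

```text
time: 7.4
tcp_pos: [0.5463, -0.1018, 0.2497]
ee_rot: [3.142, -0.0, 1.246]
contact_force: [-0.7, 0.7, -5.1]
finger_gap: 0.0492
grasp_force: 65.3
```

```bash
python3 - <<'E'
from h import *
snap('wrist','w3.png');s=sense();print(s['time'],s['tcp_pos'],s['ee_rot'],s['finger_gap'])
exec(open('fit.py').read().split('fx=')[0].split('T=load')[0])
v=np.load('v.npy');c,si=np.cos(v[2]),np.sin(v[2]);d=load('w3')
P=[[.05,.03,.107],[-.05,.03,.107],[.05,-.0197,.107],[-.05,-.0197,.107]]
print(proj(d,[[v[0]+c*a-si*b,v[1]+si*a+c*b,z] for a,b,z in P]).round(1).tolist())
E
```

```text
7.45 [ 0.54636265 -0.10171717  0.24962703] [ 3.14149062e+00 -3.72865732e-04  1.24647819e+00] 0.04917807233961144
[[392.1, 81.7], [240.1, 81.4], [389.2, 157.6], [242.7, 157.4]]
```

View pics/w3.png

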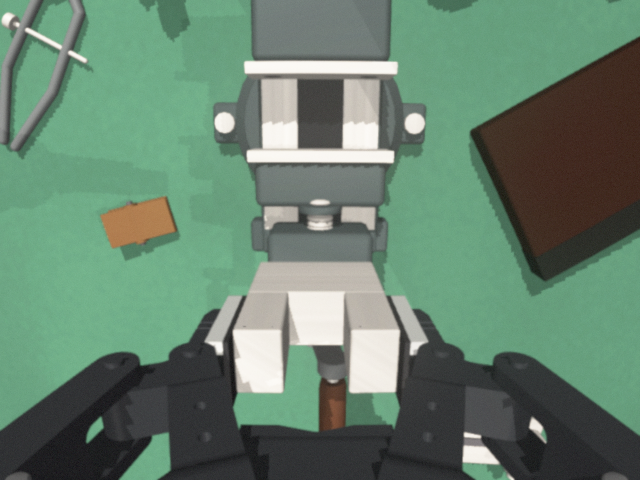

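The vise lies straight in the wrist view: fixed jaw plate x 245–397, face at y≈75; sliding jaw plate x 247–394, face at y≈150; grip at (333,405).

```bash
python3 - <<'E'
from h import *
from scipy.optimize import least_squares
d=load('w3');g=d['c'].min(2).astype(float)
def edges(a,o,th=190):
    i=np.where((a[:-1]<th)!=(a[1:]<th))[0]; return (o+i+(th-a[i])/(a[i+1]-a[i])).round(2).tolist()
for r in(67,69,155,157): print('row',r,edges(g[r,225:420],225))
for x in(252,256,300,320,340,384,388): print('col',x,edges(g[50:175,x],50,200))
for r in(360,375,388): print('gauge row',r,edges(g[r,215:425],215))
s=sense();p=s['tcp_pos'];y=s['ee_rot'][2];c,si=np.cos(y),np.sin(y)
print('tcp gauge corners',proj(d,[[p[0]+c*o+si*t,p[1]+si*o-c*t,p[2]+.0334] for t in(-.025,.025) for o in(.011,-.011)]).round(1).tolist())
E
```

```text
row 67 [243.94, 397.0]
row 69 [244.17, 396.68]
row 155 [246.49, 393.28]
row 157 [246.78, 393.35]
col 252 [60.83, 72.65, 149.77, 161.3]
col 256 [61.1, 72.63, 149.7, 161.3]
col 300 [60.79, 72.47, 149.85, 161.32]
col 320 [60.79, 72.58, 150.15, 161.38]
col 340 [60.9, 72.65, 150.21, 161.45]
col 384 [61.45, 73.24, 150.36, 161.76]
col 388 [61.39, 73.25, 150.59, 162.01]
gauge row 360 [235.0, 281.12, 350.03, 396.83]
gauge row 375 [239.14, 282.13, 349.64, 395.71]
gauge row 388 [250.03, 282.28, 349.15, 394.72]
tcp gauge corners [[228.1, 331.1], [232.9, 394.0], [397.0, 331.2], [392.5, 394.1]]
```

```bash
python3 - <<'E'
from h import *
d=load('w3')
s=sense();p=s['tcp_pos'];y=s['ee_rot'][2];c,si=np.cos(y),np.sin(y)
A=ray(d,[[244.3,72.6],[396.3,73.2],[246.4,149.8],[393.3,150.5],[333,405]],.107)
t=[(c*(a[0]-p[0])+si*(a[1]-p[1]),si*(a[0]-p[0])-c*(a[1]-p[1])) for a in A]
print('tool-frame mm',(np.array(t)*1000).round(1).tolist())
print('width',np.linalg.norm(A[0]-A[1]),np.linalg.norm(A[2]-A[3]))
for i in (0,2): u=A[i+1]-A[i]; print('yaw',np.degrees(np.arctan2(u[1],u[0])), 'mid',(A[i]+A[i+1])[:2]/2)
print('tool y dir',np.degrees(y)-90); print(np.load('v.npy'))
# camera centre in tool frame
E=d['E'];o=-E[:3,:3].T@E[:3,3]-p;print('cam',c*o[0]+si*o[1],si*o[0]-c*o[1],o[2])
E
```

```text
tool-frame mm [[105.2, -45.8], [105.0, 53.8], [55.1, -46.1], [54.7, 53.8], [-148.1, 15.1]]
width 0.09966549272275965 0.09988263321825441
yaw -18.72394299441351 mid [ 0.58363841 -0.00339229]
yaw -18.810431472796083 mid [ 0.56745964 -0.05093676]
tool y dir -18.58206038476864
[ 0.56965082 -0.0361037  -0.3258801   6.45658086]
cam 0.06865563389280314 0.0009077162148735073 0.14379635958725298
```

Request:
drive_tool(
  claw=[0,0,0,0,0,0,0,0,0,0,0,0,0],
  linear=[
    [0.143,0.015,0],
    [0.14,0,0],
    [0.14,0,0],
    [0,0,0],
    [0,0,0],
    [0,0,0.2],
    [0,0,0.15],
    [0,0,0.12],
    [0,0,0.1],
    [0,0,0.06],
    [0,0,0.04],
    [0,0,0],
    [0,0,0],
  ],
  turn=[0.005,0,0,0,0,0,0,0,0,0,0,0,0],
)

```text
time: 8.75
tcp_pos: [0.5769, -0.0235, 0.1159]
ee_rot: [3.141, -0.0, 1.243]
contact_force: [0.0, -0.1, -3.7]
finger_gap: 0.0489
grasp_force: 65.1
```

```bash
python3 - <<'E'
from h import *
s=sense();print(s['time'],s['tcp_pos'],s['ee_rot'],s['contact_force'],s['moment'])
p=s['tcp_pos'];v=[.5729,-.0320,np.radians(-18.7)];c,q=np.cos(v[2]),np.sin(v[2]);e=p[:2]-v[:2]
print('in vise',c*e[0]+q*e[1],-q*e[0]+c*e[1])
E
```

```text
8.75 [ 0.57692103 -0.02345232  0.11591617] [ 3.14073920e+00 -3.71654007e-04  1.24258032e+00] [ 0.04908325 -0.08401241 -3.65373992] [-0.00643092  0.02188968 -0.05822281]
in vise 0.001068259566178122 0.009385641729995595
```

Request:
drive_tool(
  claw=[0,0,0,0,0,0,0],
  linear=[
    [0,-0.005,0.02],
    [0,0,0.01],
    [0,0,0.005],
    [0,0,0.005],
    [0,0,0],
    [0,0,0],
    [0,0,0],
  ],
  turn=[0,0,0,0,0,0,0],
)

```text
time: 9.45
tcp_pos: [0.5757, -0.023, 0.1077]
ee_rot: [3.141, -0.0, 1.243]
contact_force: [-3.3, 0.5, 6.6]
finger_gap: 0.0491
grasp_force: 66.4
```

```bash
cat > st.py <<'E'
from h import *
s=sense();print(s['time'],s['tcp_pos'],np.degrees(s['ee_rot']),s['contact_force'],s['moment'],s['finger_gap'])
p=s['tcp_pos'];v=[.5729,-.0320,np.radians(-18.7)];c,q=np.cos(v[2]),np.sin(v[2]);e=p[:2]-v[:2]
print('in vise',c*e[0]+q*e[1],-q*e[0]+c*e[1])
E
python3 st.py
```

```text
9.45 [ 0.57571907 -0.02302858  0.10767792] [ 1.79980873e+02 -8.71274563e-03  7.12029761e+01] [-3.32411489  0.52640092  6.57880159] [ 0.0291004   0.7515306  -0.03234344] 0.04913849647420863
in vise -0.0002060973119653517 0.00940165070770364
```

Request:
drive_tool(
  claw=[0.8,0.8,0.8,0.8,0.8,0.8,0.8,0.8,0.8,0.8,0.8,0.8,0.8,0.8,0.8,0.8,0.8,0.8],
  linear=[
    [0,0,0],
    [0,0,0],
    [0,0,0],
    [0,0,0],
    [0,0,-0.05],
    [0,0,-0.15],
    [0,0,-0.2],
    [0,0,-0.2],
    [0,0,-0.11],
    [-0.2,0,0],
    [-0.2,0,0],
    [-0.2,0,0],
    [-0.2,0,0],
    [-0.2,0,0],
    [-0.2,0,0],
    [-0.15,0,0],
    [0,0,0],
    [0,0,0],
  ],
  turn=[0,0,0,0,0,0,0,0,0,0,0,0,0,0,0,0,0,0],
)

```text
time: 11.25
tcp_pos: [0.4886, -0.2787, 0.2497]
ee_rot: [3.141, -0.0, 1.242]
contact_force: [0.2, 1.7, -0.6]
finger_gap: 0.0682
grasp_force: 0.0
```

```bash
python3 - <<'E'
from h import *
snap('wrist','w4.png')
E
python3 st.py
```

```text
11.3 [ 0.48893631 -0.2779681   0.24965358] [ 1.79976384e+02 -3.48426112e-02  7.12333100e+01] [0.40130169 0.36240013 0.00166052] [ 0.06099586 -0.03497303 -0.01989002] 0.068184142861369
in vise -0.0006707062793690349 -0.2599033587652226
```

View pics/w4.png

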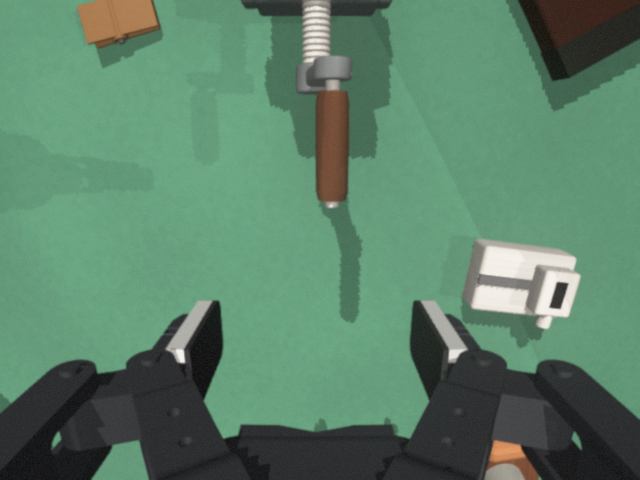

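Wrist view: the grip sleeve is clear, x 317–349, y 91–203, crank arm up and leaning slightly right (+x).

```bash
python3 - <<'E'
from h import *
d=load('w4');s=sense();p=s['tcp_pos'];y=s['ee_rot'][2];c,si=np.cos(y),np.sin(y)
A=ray(d,[[333,92],[332.5,202],[317,150],[349,150]],.146)
print([((c*(a[0]-p[0])+si*(a[1]-p[1]))*1e3,(si*(a[0]-p[0])-c*(a[1]-p[1]))*1e3) for a in A])
# model: ph
for ph in(6.28,6.4,6.5,6.6):
    yy=-.169+.01*ph/2/np.pi; print(ph,.05*np.sin(ph)*1e3, [1e3*(yy+o)+259.9 for o in(-.012,-.074)])
E
```

```text
[(np.float64(88.62201938123123), np.float64(10.82330035317219)), (np.float64(25.071390161957527), np.float64(11.051946164641777)), (np.float64(55.927465624974715), np.float64(1.7065821421863894)), (np.float64(55.94754232259579), np.float64(20.4582523706489))]
6.28 -0.15926508965689953 [88.89493042617099, 26.894930426170987]
6.4 5.827460242524682 [89.08591635788125, 27.085916357881274]
6.5 10.755999404390776 [89.24507130097317, 27.245071300973166]
6.6 15.577068175668893 [89.40422624406503, 27.40422624406503]
```

Request:
drive_tool(
  claw=[0.6,0.6,0.6,0.6,0.6,0.6,0.6,0.6,0.6,0,0,0,0,0,0,0,0,0],
  linear=[
    [0.12,0.025,0],
    [0.126,0.025,0],
    [0,0,0.1],
    [0,0,0.15],
    [0,0,0.15],
    [0,0,0.12],
    [0,0,0.09],
    [0,0,0],
    [0,0,0],
    [0,0,0],
    [0,0,0],
    [0,0,0],
    [0,0,0],
    [0,0,0],
    [0,0,0],
    [0,0,0],
    [0,0,0],
    [0,0,0],
  ],
  turn=[0,0,0,0,0,0,0,0,0,0,0,0,0,0,0,0,0,0],
)

```text
time: 13.1
tcp_pos: [0.5142, -0.2353, 0.1279]
ee_rot: [3.141, -0.0, 1.243]
contact_force: [-1.3, 2.2, 8.7]
finger_gap: 0.0184
grasp_force: 58.3
```

```bash
python3 st.py; python3 - <<'E'
import numpy as np
a=.187+np.arange(21)*np.pi/10
P=np.c_[.01*a/2/np.pi,.05*np.sin(a),-.05*np.cos(a)]/.2
print(np.diff(P,axis=0).round(4).tolist())
E
```

```text
13.1 [ 0.51420276 -0.23527882  0.12794403] [ 1.79950645e+02 -6.68717490e-03  7.12003520e+01] [-1.31795007  2.15371479  8.70340011] [0.30453903 0.35961975 0.00767593] 0.018426043972325945
in vise 0.009575198442368503 -0.21136688501345946
[[0.0025, 0.0736, 0.0264], [0.0025, 0.0619, 0.0478], [0.0025, 0.0441, 0.0646], [0.0025, 0.0219, 0.0751], [0.0025, -0.0023, 0.0782], [0.0025, -0.0264, 0.0736], [0.0025, -0.0478, 0.0619], [0.0025, -0.0646, 0.0441], [0.0025, -0.0751, 0.0219], [0.0025, -0.0782, -0.0023], [0.0025, -0.0736, -0.0264], [0.0025, -0.0619, -0.0478], [0.0025, -0.0441, -0.0646], [0.0025, -0.0219, -0.0751], [0.0025, 0.0023, -0.0782], [0.0025, 0.0264, -0.0736], [0.0025, 0.0478, -0.0619], [0.0025, 0.0646, -0.0441], [0.0025, 0.0751, -0.0219], [0.0025, 0.0782, 0.0023]]
```

Request:
drive_tool(
  claw=[0,0,0,0,0,0],
  linear=[
    [0.0025,0.0736,0.0264],
    [0.0025,0.0619,0.0478],
    [0.0025,0.0441,0.0646],
    [0.0025,0.0219,0.0751],
    [0.0025,-0.0023,0.0782],
    [0,0,0],
  ],
  turn=[0,0,0,0,0,0],
)

```text
time: 13.7
tcp_pos: [0.5514, -0.2451, 0.0668]
ee_rot: [-3.138, -0.0, 1.243]
contact_force: [-2.4, 1.0, -4.6]
finger_gap: 0.0182
grasp_force: 58.7
```

```bash
python3 st.py
```

```text
13.7 [ 0.55140914 -0.24513863  0.06678477] [-1.79805374e+02 -2.22168574e-02  7.12187912e+01] [-2.42019642  0.99196038 -4.58536845] [0.38226257 0.61752087 0.02484652] 0.018217249448150556
in vise 0.04797865349521019 -0.20877735135588896
```

Request:
drive_tool(
  claw=[0,0,0,0,0,0,0,0,0,0,0,0,0,0,0,0],
  linear=[
    [0.0025,-0.0264,0.0736],
    [0.0025,-0.0478,0.0619],
    [0.0025,-0.0646,0.0441],
    [0.0025,-0.0751,0.0219],
    [0.0025,-0.0782,-0.0023],
    [0.0025,-0.0736,-0.0264],
    [0.0025,-0.0619,-0.0478],
    [0.0025,-0.0441,-0.0646],
    [0.0025,-0.0219,-0.0751],
    [0.0025,0.0023,-0.0782],
    [0.0025,0.0264,-0.0736],
    [0.0025,0.0478,-0.0619],
    [0.0025,0.0646,-0.0441],
    [0.0025,0.0751,-0.0219],
    [0.0025,0.0782,0.0023],
    [0,0,0],
  ],
  turn=[0,0,0,0,0,0,0,0,0,0,0,0,0,0,0,0],
)

```text
time: 15.3
tcp_pos: [0.5188, -0.2262, 0.1276]
ee_rot: [3.139, -0.0, 1.242]
contact_force: [6.0, -1.4, 6.6]
finger_gap: 0.0184
grasp_force: 61.1
```

```bash
python3 st.py
```

```text
15.3 [ 0.51884551 -0.22624528  0.12761656] [ 1.79837151e+02 -2.69562201e-02  7.11887459e+01] [ 5.95618706 -1.3584814   6.6310301 ] [-0.26084627 -1.29406044 -0.11184387] 0.01836671018465388
in vise 0.01107659680944538 -0.20132169781105197
```

Smooth. Second turn.

Request:
drive_tool(
  claw=[0,0,0,0,0,0,0,0,0,0,0,0,0,0,0,0,0,0,0,0],
  linear=[
    [0.0025,0.0736,0.0264],
    [0.0025,0.0619,0.0478],
    [0.0025,0.0441,0.0646],
    [0.0025,0.0219,0.0751],
    [0.0025,-0.0023,0.0782],
    [0.0025,-0.0264,0.0736],
    [0.0025,-0.0478,0.0619],
    [0.0025,-0.0646,0.0441],
    [0.0025,-0.0751,0.0219],
    [0.0025,-0.0782,-0.0023],
    [0.0025,-0.0736,-0.0264],
    [0.0025,-0.0619,-0.0478],
    [0.0025,-0.0441,-0.0646],
    [0.0025,-0.0219,-0.0751],
    [0.0025,0.0023,-0.0782],
    [0.0025,0.0264,-0.0736],
    [0.0025,0.0478,-0.0619],
    [0.0025,0.0646,-0.0441],
    [0.0025,0.0751,-0.0219],
    [0.0025,0.0782,0.0023],
  ],
  turn=[0,0,0,0,0,0,0,0,0,0,0,0,0,0,0,0,0,0,0,0],
)

```text
time: 17.3
tcp_pos: [0.5205, -0.2164, 0.1281]
ee_rot: [3.141, -0.0, 1.243]
contact_force: [-3.9, 4.8, 5.4]
finger_gap: 0.0179
grasp_force: 61.3
```

```bash
python3 st.py;  python3 - <<'E'
from h import *
d=snap('scene','s5.png');a=cv2.imread('pics/s5.png')[170:320,230:430]; cv2.imwrite('pics/s5c.png',cv2.resize(a,None,fx=4,fy=4,interpolation=cv2.INTER_CUBIC))
E
```

```text
17.3 [ 0.52051897 -0.2163502   0.12810361] [ 1.79964936e+02 -4.57999409e-03  7.12012987e+01] [-3.91277074  4.7568823   5.37563837] [0.88577418 0.95101566 0.00337963] 0.01785166626880395
in vise 0.00948922170631139 -0.19141244303473604
```

View pics/s5c.png

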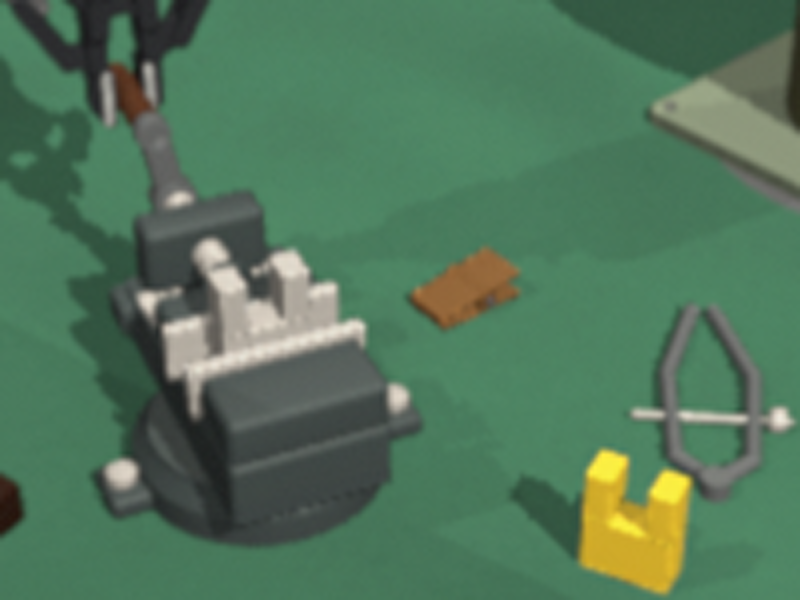

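The gauge stands upright, fork up, between the jaws, about centred (crop prongs at (228,300) and (290,290)). The sliding jaw is close behind it. Next, the last free part of the turn.

Request:
drive_tool(
  claw=[0,0,0,0,0,0,0,0,0,0,0,0,0,0,0,0,0],
  linear=[
    [0.0025,0.0736,0.0264],
    [0.0025,0.0619,0.0478],
    [0.0025,0.0441,0.0646],
    [0.0025,0.0219,0.0751],
    [0.0025,-0.0023,0.0782],
    [0.0025,-0.0264,0.0736],
    [0.0025,-0.0478,0.0619],
    [0.0025,-0.0646,0.0441],
    [0.0025,-0.0751,0.0219],
    [0.0025,-0.0782,-0.0023],
    [0.0025,-0.0736,-0.0264],
    [0.0025,-0.0619,-0.0478],
    [0.0025,-0.0441,-0.0646],
    [0.0025,-0.0219,-0.0751],
    [0.0025,0.0023,-0.0782],
    [0,0,0],
    [0,0,0],
  ],
  turn=[0,0,0,0,0,0,0,0,0,0,0,0,0,0,0,0,0],
)

```text
time: 19.05
tcp_pos: [0.467, -0.1902, 0.0869]
ee_rot: [-3.141, -0.0, 1.243]
contact_force: [-3.8, 3.4, 3.1]
finger_gap: 0.0184
grasp_force: 61.1
```

```bash
python3 st.py; python3 - <<'E'
import numpy as np
a=4.899+np.arange(16)*.1
P=np.c_[.01*a/2/np.pi,.05*np.sin(a),-.05*np.cos(a)]/.2
print(np.diff(P,axis=0).round(4).tolist())
E
```

```text
19.05 [ 0.46697884 -0.19022899  0.08690827] [-1.79975044e+02 -1.84775781e-02  7.11973025e+01] [-3.773409    3.37429509  3.06420227] [ 0.68130596  0.70411048 -0.04391397] 0.018417628693978613
in vise -0.04959934134748893 -0.18383582297935525
[[0.0008, 0.0059, -0.0243], [0.0008, 0.0083, -0.0236], [0.0008, 0.0106, -0.0226], [0.0008, 0.0128, -0.0215], [0.0008, 0.0149, -0.0201], [0.0008, 0.0168, -0.0185], [0.0008, 0.0186, -0.0167], [0.0008, 0.0201, -0.0148], [0.0008, 0.0215, -0.0127], [0.0008, 0.0227, -0.0105], [0.0008, 0.0236, -0.0082], [0.0008, 0.0243, -0.0058], [0.0008, 0.0248, -0.0033], [0.0008, 0.025, -0.0009], [0.0008, 0.0249, 0.0016]]
```

Request:
drive_tool(
  claw=[0,0,0,0,0,0,0,0,0,0],
  linear=[
    [0.0008,0.0059,-0.0243],
    [0.0008,0.0083,-0.0236],
    [0.0008,0.0106,-0.0226],
    [0.0008,0.0128,-0.0215],
    [0.0008,0.0149,-0.0201],
    [0.0008,0.0168,-0.0185],
    [0.0008,0.0186,-0.0167],
    [0.0008,0.0201,-0.0148],
    [0,0,0],
    [0,0,0],
  ],
  turn=[0,0,0,0,0,0,0,0,0,0],
)

```text
time: 20.05
tcp_pos: [0.4847, -0.1955, 0.1181]
ee_rot: [-3.133, 0.001, 1.243]
contact_force: [-18.5, 6.9, -9.9]
finger_gap: 0.0182
grasp_force: 60.2
```

```bash
cat >> st.py <<'E'
x=c*e[0]+q*e[1]; z=p[2]+.0182-.097; a=np.arctan2(x,z)%(2*np.pi); print('angle',a+6*np.pi,'r',np.hypot(x,z))
F=s['contact_force'];Fx=c*F[0]+q*F[1];print('Ftan on tool',Fx*np.cos(a)-F[2]*np.sin(a),'Frad',Fx*np.sin(a)+F[2]*np.cos(a),'Fy',-q*F[0]+c*F[1])
E
python3 st.py
```

```text
20.05 [ 0.48473766 -0.19551226  0.11810854] [-1.79483990e+02  5.37466599e-02  7.11995220e+01] [-18.45149667   6.86844498  -9.92171172] [1.41693219 3.83698609 0.09311765] 0.01822606016488442
in vise -0.031084122463795612 -0.18314648514661291
angle 24.46365209359392 r 0.05011371429688953
Ftan on tool -21.590548243845497 Frad 4.424214130307637 Fy 0.5900721512237261
```

Request:
drive_tool(
  claw=[0,0,0,0,0,0,0,0],
  linear=[
    [0.0008,0.0215,-0.0127],
    [0.0008,0.0227,-0.0105],
    [0.0008,0.0236,-0.0082],
    [0.0008,0.0243,-0.0058],
    [0.0008,0.0248,-0.0033],
    [0.0008,0.025,-0.0009],
    [0,0,0],
    [0,0,0],
  ],
  turn=[0,0,0,0,0,0,0,0],
)

```text
time: 20.85
tcp_pos: [0.5088, -0.2034, 0.1269]
ee_rot: [-3.126, 0.003, 1.243]
contact_force: [-46.7, 13.9, 25.2]
finger_gap: 0.0184
grasp_force: 65.2
```

```bash
python3 st.py
```

```text
20.85 [ 0.50878498 -0.20341824  0.12692279] [-1.79105693e+02  1.59514707e-01  7.11990711e+01] [-46.71973075  13.89342761  25.2180607 ] [2.86736702 9.66245173 0.38569313] 0.018403061545235248
in vise -0.005771488924030815 -0.18292522459075988
angle 25.01337880183862 r 0.048467651539395855
Ftan on tool -45.358308274943866 Frad 30.838716418386344 Fy -1.8189551692151937
```

Request:
drive_tool(
  claw=[0,0,0.6,0.6,0.6,0.6,0.6,0.6,0.6,0.6,0.6,0.6,0.6],
  linear=[
    [0,-0.015,-0.005],
    [0,0,0],
    [0,0,0],
    [0,0,0],
    [0,0,0],
    [0,0,0],
    [0,0,-0.05],
    [0,0,-0.1],
    [0,0,-0.2],
    [0,0,-0.2],
    [0,0,-0.1],
    [0,0,0],
    [0,0,0],
  ],
  turn=[0,0,0,0,0,0,0,0,0,0,0,0,0],
)

```text
time: 22.15
tcp_pos: [0.5128, -0.2038, 0.2587]
ee_rot: [3.141, 0.0, 1.242]
contact_force: [0.1, -0.1, -0.6]
finger_gap: 0.0516
grasp_force: 0.0
```

```bash
python3 st.py; python3 - <<'E'
from h import *
snap('scene','s6.png');snap('wrist','w6.png');snap('top','t6.png')
a=cv2.imread('pics/s6.png')[170:320,240:340];b=cv2.imread('pics/w6.png');t=cv2.imread('pics/t6.png')[190:310,180:440]
o=np.zeros((600,800,3),np.uint8);o[:450,:300]=cv2.resize(a,(300,450),interpolation=2);o[:375,300:]=cv2.resize(b,(500,375),interpolation=2);o[375:600,312:800]=cv2.resize(t,(488,225),interpolation=2)
cv2.imwrite('pics/m6.png',o)
E
```

```text
22.15 [ 0.51276907 -0.20375241  0.2586529 ] [1.79978201e+02 8.86288332e-03 7.11804006e+01] [ 0.10746084 -0.0614842  -0.59075927] [ 0.00997769 -0.00129801 -0.03464425] 0.05158490537703734
in vise -0.0018905812809704506 -0.18196440798964122
angle 25.122229795996986 r 0.17986283570086725
Ftan on tool 0.11528431700878096 Frad -0.5920037577658162 Fy -0.023785126498883848
```

View pics/m6.png

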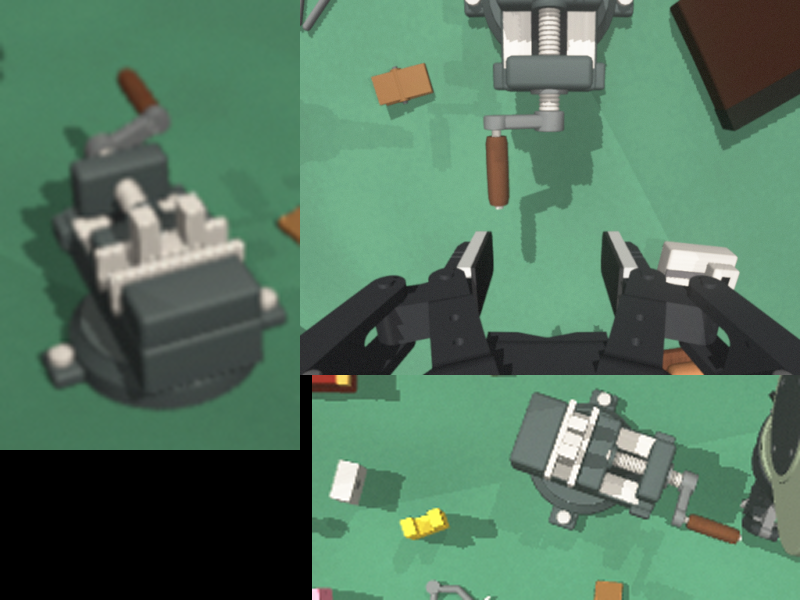

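The grip now lies out to vise −x, near level, so the crank has run back since I let go. I'll measure its angle.

```bash
python3 - <<'E'
from h import *
v=[.5729,-.0320,np.radians(-18.7)];c,q=np.cos(v[2]),np.sin(v[2])
W=load('w6');T=load('t6');S=load('s6')
w=np.array([[(497-300)*1.28,135*1.28],[(498-300)*1.28,206*1.28]]);t=np.array([[180+(688-312)/488*260,190+(519-375)/225*120],[180+(740-312)/488*260,190+(537-375)/225*120]])
s=np.array([[240+155/3,170+112/3],[240+125/3,170+74/3]])
for ph in np.arange(22.6,25.2,.1):
    y=-.169+.01*ph/2/np.pi;L=[(.05*np.sin(ph),y+o,.097+.05*np.cos(ph)) for o in(-.012,-.074)]
    P=[[v[0]+c*a-q*b,v[1]+q*a+c*b,z] for a,b,z in L]
    print(round(ph,1),[np.abs(proj(D,P)-m).mean().round(1) for D,m in((W,w),(T,t),(S,s))])
E
```

```text
22.6 [np.float64(22.1), np.float64(4.8), np.float64(14.2)]
22.7 [np.float64(19.4), np.float64(4.2), np.float64(12.9)]
22.8 [np.float64(16.7), np.float64(3.7), np.float64(11.5)]
22.9 [np.float64(14.2), np.float64(3.2), np.float64(10.2)]
23.0 [np.float64(11.8), np.float64(2.8), np.float64(8.9)]
23.1 [np.float64(9.5), np.float64(2.5), np.float64(7.6)]
23.2 [np.float64(7.5), np.float64(2.5), np.float64(6.7)]
23.3 [np.float64(5.6), np.float64(2.7), np.float64(5.8)]
23.4 [np.float64(4.3), np.float64(2.7), np.float64(4.9)]
23.5 [np.float64(3.9), np.float64(2.6), np.float64(4.1)]
23.6 [np.float64(3.9), np.float64(2.4), np.float64(3.2)]
23.7 [np.float64(3.6), np.float64(2.0), np.float64(2.4)]
23.8 [np.float64(3.0), np.float64(1.6), np.float64(1.6)]
23.9 [np.float64(2.2), np.float64(1.4), np.float64(0.9)]
24.0 [np.float64(1.6), np.float64(1.6), np.float64(1.0)]
24.1 [np.float64(2.0), np.float64(1.9), np.float64(2.1)]
24.2 [np.float64(3.4), np.float64(2.3), np.float64(3.3)]
24.3 [np.float64(5.8), np.float64(3.0), np.float64(4.5)]
24.4 [np.float64(8.6), np.float64(4.1), np.float64(5.6)]
24.5 [np.float64(11.6), np.float64(5.4), np.float64(6.8)]
24.6 [np.float64(15.0), np.float64(6.7), np.float64(7.9)]
24.7 [np.float64(18.5), np.float64(8.1), np.float64(9.0)]
24.8 [np.float64(22.2), np.float64(9.5), np.float64(10.0)]
24.9 [np.float64(26.1), np.float64(11.0), np.float64(11.0)]
25.0 [np.float64(29.9), np.float64(12.4), np.float64(11.9)]
25.1 [np.float64(33.8), np.float64(13.8), np.float64(12.7)]
```

Request:
drive_tool(
  claw=[0.5,0.5,0.5,0.5,0.5,0.5,0.5,0.5,0.5,0.5,0,0,0,0,0,0,0],
  linear=[
    [-0.004,-0.11,0],
    [0,-0.11,0],
    [0,0,0],
    [0,0,0.15],
    [0,0,0.2],
    [0,0,0.2],
    [0,0,0.15],
    [0,0,0.1],
    [0,0,0],
    [0,0,0],
    [0,0,0],
    [0,0,0],
    [0,0,0],
    [0,0,0],
    [0,0,0],
    [0,0,0],
    [0,0,0],
  ],
  turn=[0,0,0,0,0,0,0,0,0,0,0,0,0,0,0,0,0],
)

```text
time: 24.0
tcp_pos: [0.4702, -0.19, 0.0997]
ee_rot: [-3.141, 0.0, 1.242]
contact_force: [-4.8, 2.3, 2.2]
finger_gap: 0.0182
grasp_force: 58.5
```

```bash
python3 st.py; python3 - <<'E'
import numpy as np
a=5.12+np.arange(12)*.1
P=np.c_[.01*a/2/np.pi,.05*np.sin(a),-.05*np.cos(a)]/.2
print(np.diff(P,axis=0).round(4).tolist())
E
```

```text
24.0 [ 0.47022672 -0.19000383  0.09973632] [-1.79952299e+02  1.39353915e-02  7.11896051e+01] [-4.82003079  2.30586379  2.19598087] [0.44201125 1.10346661 0.01131267] 0.018248221717980087
in vise -0.046595108514230356 -0.1825812404000269
angle 23.984236859923968 r 0.05108261549775844
Ftan on tool -0.1711451081503914 Frad 5.7388774588645495 Fy 0.6387733904883879
[[0.0008, 0.011, -0.0224], [0.0008, 0.0132, -0.0212], [0.0008, 0.0153, -0.0198], [0.0008, 0.0172, -0.0182], [0.0008, 0.0189, -0.0163], [0.0008, 0.0204, -0.0144], [0.0008, 0.0218, -0.0123], [0.0008, 0.0229, -0.01], [0.0008, 0.0238, -0.0077], [0.0008, 0.0244, -0.0053], [0.0008, 0.0248, -0.0028]]
```

Held at about 23.98. Wind on in steps, watching the force.

Request:
drive_tool(
  claw=[0,0,0,0,0,0],
  linear=[
    [0.0008,0.011,-0.0224],
    [0.0008,0.0132,-0.0212],
    [0.0008,0.0153,-0.0198],
    [0.0008,0.0172,-0.0182],
    [0,0,0],
    [0,0,0],
  ],
  turn=[0,0,0,0,0,0],
)

```text
time: 24.6
tcp_pos: [0.4796, -0.1929, 0.1152]
ee_rot: [-3.137, 0.001, 1.243]
contact_force: [-10.5, 3.6, -9.3]
finger_gap: 0.0181
grasp_force: 59.6
```

```bash
python3 st.py|tail -2
```

```text
angle 24.341570046030508 r 0.051733407054602804
Ftan on tool -14.375836384978964 Frad 1.3751254080382083 Fy 0.07752528676195958
```

Request:
drive_tool(
  claw=[0,0,0,0,0,0],
  linear=[
    [0.0008,0.0189,-0.0163],
    [0.0008,0.0204,-0.0144],
    [0.0008,0.0218,-0.0123],
    [0,0,0],
    [0,0,0],
    [0,0,0],
  ],
  turn=[0,0,0,0,0,0],
)

```text
time: 25.2
tcp_pos: [0.489, -0.1959, 0.123]
ee_rot: [-3.131, 0.001, 1.243]
contact_force: [-22.8, 5.8, -12.6]
finger_gap: 0.0182
grasp_force: 60.0
```

```bash
python3 st.py|tail -3
```

```text
in vise -0.02696389311943151 -0.18213058833067525
angle 24.584946051002767 r 0.05177336253735698
Ftan on tool -26.576465390033018 Frad 1.4002321961592727 Fy -1.8057993965240646
```

Request:
drive_tool(
  claw=[0,0,0],
  linear=[
    [0,-0.011,0.006],
    [0,0,0],
    [0,0,0],
  ],
  turn=[0,0,0],
)

```text
time: 25.5
tcp_pos: [0.4873, -0.1953, 0.1219]
ee_rot: [-3.132, 0.001, 1.243]
contact_force: [-20.6, 5.0, -12.6]
finger_gap: 0.0181
grasp_force: 60.0
```

```bash
python3 st.py|tail -2
```

```text
angle 24.545262917957253 r 0.05183785903191405
Ftan on tool -24.50428202879006 Frad 1.2138712038949198 Fy -1.8995682421987583
```

Request:
drive_tool(
  claw=[0,0,0],
  linear=[
    [0,-0.01,0.007],
    [0,0,0],
    [0,0,0],
  ],
  turn=[0,0,0],
)

```text
time: 25.8
tcp_pos: [0.4856, -0.1948, 0.1206]
ee_rot: [-3.133, 0.001, 1.242]
contact_force: [-18.7, 4.8, -11.4]
finger_gap: 0.0181
grasp_force: 60.1
```

```bash
python3 st.py|tail -2
```

```text
angle 24.503017420437754 r 0.051775764149345566
Ftan on tool -22.265345780964577 Frad 2.082529681477892 Fy -1.4807295449622115
```

Request:
drive_tool(
  claw=[0,0,0,0],
  linear=[
    [0,-0.009,0.008],
    [0,-0.009,0.009],
    [0,0,0],
    [0,0,0],
  ],
  turn=[0,0,0,0],
)

```text
time: 26.2
tcp_pos: [0.4822, -0.1937, 0.1175]
ee_rot: [-3.133, 0.002, 1.242]
contact_force: [-21.8, 3.6, -6.8]
finger_gap: 0.0181
grasp_force: 60.7
```

```bash
python3 st.py|tail -2
```

```text
angle 24.410764602779267 r 0.05153687886223842
Ftan on tool -20.859254637353573 Frad 9.254174771658498 Fy -3.607148651998183
```

Request:
drive_tool(
  claw=[0,0,0,0],
  linear=[
    [0,-0.008,0.009],
    [0,-0.008,0.01],
    [0,0,0],
    [0,0,0],
  ],
  turn=[0,0,0,0],
)

```text
time: 26.6
tcp_pos: [0.479, -0.1927, 0.1139]
ee_rot: [-3.133, 0.002, 1.242]
contact_force: [-22.7, 5.1, -1.1]
finger_gap: 0.0182
grasp_force: 61.3
```

```bash
python3 st.py|tail -2
```

```text
angle 24.31512148800632 r 0.05126801084035718
Ftan on tool -16.693634474007272 Frad 16.137334473164028 Fy -2.4421884378095866
```

```bash
cat > br.py <<'E'
from h import *
import sys
v=[.5729,-.0320,np.radians(-18.7)];c,q=np.cos(v[2]),np.sin(v[2])
def model(ph):
    y=-.169+.01*ph/2/np.pi
    return np.array([[v[0]+c*a-q*b,v[1]+q*a+c*b,z] for a,b,z in [(.05*np.sin(ph),y+o,.097+.05*np.cos(ph)) for o in np.linspace(-.012,-.074,13)]])
def run(name,f,lo,hi):
    d=load(f);im=d['c'].astype(int);m=(im[:,:,0]-im[:,:,2]>25)&(im[:,:,0]-im[:,:,1]>15)
    P0=np.vstack([proj(d,model(x)) for x in np.arange(lo,hi,.1)]);x0,y0=(P0.min(0)-8).astype(int);x1,y1=(P0.max(0)+8).astype(int)
    x0,y0=max(x0,0),max(y0,0)
    s=np.zeros_like(m);s[y0:y1,x0:x1]=m[y0:y1,x0:x1];yx=np.argwhere(s)
    if len(yx)<10: print(name,'few',len(yx));return
    pts=yx[:,::-1];best=[]
    for ph in np.arange(lo,hi,.02):
        P=proj(d,model(ph));A,B=P[0],P[-1];u=(B-A)/np.linalg.norm(B-A);r=pts-A;best.append((abs(np.mean(r@[-u[1],u[0]])),ph,np.percentile(r@u,[2,98]).round(1),round(np.linalg.norm(B-A),1)))
    print(name,len(pts),pts.mean(0).round(1),min(best,key=lambda t:t[0]))
if __name__=='__main__':
    if len(sys.argv)>1:
        for n in('scene','top'): snap(n,n+sys.argv[1]+'.png')
        run('scene','scene'+sys.argv[1],23.4,25.2);run('top','top'+sys.argv[1],23.4,25.2)
    else:
        run('scene','scene0',6.2,6.9);run('top','top0',6.2,6.9);run('scene','s6',23.4,25.2);run('top','t6',23.4,25.2);run('wrist','w6',23.4,25.2)
E
python3 br.py; python3 br.py A
```

```text
scene 77 [259.  188.6] (np.float64(0.0982124919471291), np.float64(6.439999999999995), array([ 2.7, 15.2]), np.float64(13.9))
top 227 [415.7 251.1] (np.float64(0.07912023159332086), np.float64(6.4199999999999955), array([ 2.2, 29.6]), np.float64(28.6))
scene 84 [285.  199.8] (np.float64(0.41948889321394234), np.float64(24.019999999999985), array([ 1.1, 14.9]), np.float64(14.7))
top 217 [393.4 271.8] (np.float64(0.04336768270061998), np.float64(23.87999999999999), array([ 2.3, 29.1]), np.float64(27.8))
wrist 2165 [252.5 218.2] (np.float64(0.039800837948365336), np.float64(23.979999999999986), array([ 2.6, 86.9]), np.float64(86.5))
scene 76 [282.3 196.2] (np.float64(0.3515315613300901), np.float64(24.019999999999985), array([ 6.5, 19.1]), np.float64(14.7))
top 80 [387.2 265. ] (np.float64(0.018139337269524013), np.float64(24.21999999999998), array([ 1.9, 12.6]), np.float64(28.2))
```

Request:
drive_tool(
  claw=[0,0,0,0,0,0,0],
  linear=[
    [0,-0.013,0.008],
    [0,-0.012,0.008],
    [0,-0.011,0.008],
    [0,0,0],
    [0,0,0],
    [0,0,0],
    [0,0,0],
  ],
  turn=[0,0,0,0,0,0,0],
)

```text
time: 27.4
tcp_pos: [0.4749, -0.1913, 0.1094]
ee_rot: [-3.139, 0.001, 1.242]
contact_force: [-5.0, -3.5, -11.0]
finger_gap: 0.0182
grasp_force: 60.2
```

```bash
python3 st.py; python3 br.py B
```

```text
27.4 [ 0.47494862 -0.19132577  0.10942065] [-1.79867856e+02  7.02887710e-02  7.11536264e+01] [ -5.00965182  -3.52066343 -10.95945234] [-0.64763173  1.08147033  0.03479114] 0.01817596117058729
in vise -0.04169864332213768 -0.1823194959736211
angle 24.195342873275695 r 0.051733944762813275
Ftan on tool -10.974062122900321 Frad -3.5718445179599083 Fy -4.940968036317287
scene 74 [284.1 197.7] (np.float64(0.9515947295877888), np.float64(24.019999999999985), array([ 4.4, 17.1]), np.float64(14.7))
top 79 [386.1 266.7] (np.float64(0.10840401563062545), np.float64(24.099999999999984), array([ 1.8, 12.2]), np.float64(28.0))
```

Request:
drive_tool(
  claw=[0,0,0,0,0],
  linear=[
    [0,-0.007,0.005],
    [0,0,0],
    [0,0,0],
    [0,0,0],
    [0,0,0],
  ],
  turn=[0,0,0,0,0],
)

```text
time: 28.0
tcp_pos: [0.4743, -0.1911, 0.1086]
ee_rot: [-3.141, 0.001, 1.242]
contact_force: [-1.1, -4.9, -11.4]
finger_gap: 0.0182
grasp_force: 60.2
```

```bash
python3 st.py
```

```text
28.0 [ 0.47431797 -0.19107058  0.10860761] [-1.79963664e+02  5.86867308e-02  7.11465764e+01] [ -1.06459043  -4.92501715 -11.40124045] [-1.04292655  0.38140719 -0.0504929 ] 0.01821792427300622
in vise -0.04237782142225066 -0.1822799644655469
angle 24.174934065506136 r 0.051810936955455876
Ftan on tool -8.997145021118337 Frad -7.026043548069911 Fy -5.006348387778359
```

Request:
drive_tool(
  claw=[0,0,0,0,0],
  linear=[
    [0,-0.007,0.005],
    [0,0,0],
    [0,0,0],
    [0,0,0],
    [0,0,0],
  ],
  turn=[0,0,0,0,0],
)

```text
time: 28.5
tcp_pos: [0.4736, -0.1908, 0.1077]
ee_rot: [3.141, 0.001, 1.242]
contact_force: [1.5, -6.5, -12.7]
finger_gap: 0.0181
grasp_force: 60.1
```

```bash
python3 st.py
```

```text
28.5 [ 0.47364136 -0.19084163  0.10771412] [1.79949585e+02 5.17846726e-02 7.11415117e+01] [  1.45310865  -6.47199252 -12.74216348] [-1.41962887 -0.34300259 -0.07966831] 0.018078181550625582
in vise -0.04309211765060281 -0.18228003312659424
angle 24.152930506000935 r 0.05189370995820388
Ftan on tool -8.657937108860882 Frad -9.965693497613623 Fy -5.664452324754675
```

Request:
drive_tool(
  claw=[0.5,0.5,0.5,0.5,0.5,0.5,0.5,0.5,0.5,0.5,0.5,0.5],
  linear=[
    [0,0,0],
    [0,0,0],
    [0,0,0],
    [0,0,0],
    [0,0,-0.05],
    [0,0,-0.15],
    [0,0,-0.2],
    [0,0,-0.2],
    [0,0,-0.15],
    [0,0.1,0],
    [0,0.1,0],
    [0,0,0],
  ],
  turn=[0,0,0,0,0,0,0,0,0,0,0,0],
)

```text
time: 29.7
tcp_pos: [0.5127, -0.203, 0.2579]
ee_rot: [3.141, -0.001, 1.243]
contact_force: [-0.6, 0.2, 0.6]
finger_gap: 0.0428
grasp_force: 0.0
```

```bash
python3 st.py|head -2; python3 - <<'E'
from br import *
snap('wrist','wC.png');snap('scene','sceneC.png');snap('top','topC.png')
run('w','wC',23.4,25.2);run('s','sceneC',23.4,25.2);run('t','topC',23.4,25.2)
E
```

```text
29.7 [ 0.51271955 -0.20295295  0.25790383] [ 1.79943852e+02 -3.11787862e-02  7.12050042e+01] [-0.62119052  0.23396554  0.55625427] [-0.04798547  0.01250669 -0.03205509] 0.04281853591867229
in vise -0.002193798674278477 -0.181223027054156
w 2183 [252.1 219. ] (np.float64(0.04713812314869108), np.float64(23.459999999999997), array([ 5. , 89.3]), np.float64(80.0))
s 84 [285.  199.8] (np.float64(0.41948889321394234), np.float64(24.019999999999985), array([ 1.1, 14.9]), np.float64(14.7))
t 217 [393.3 271.8] (np.float64(0.07880738935522759), np.float64(23.87999999999999), array([ 2.3, 29.1]), np.float64(27.8))
```

The crank comes to rest at the same angle (about 23.97, just past first contact) after a hard or a gentle release, so that is its own holding point on the work. Last check, by numbers: the seating of the gauge, from above the vise.

Request:
drive_tool(
  claw=[1,1,1,1,1,1,1,1],
  linear=[
    [0,0.01,-0.1],
    [0.2,0,0],
    [0.2,0,0],
    [0.2,0,0],
    [0.2,0,0],
    [0.2,0,0],
    [0,0,0],
    [0,0,0],
  ],
  turn=[0,0,0,0,0,0,0,0],
)

```text
time: 30.65
tcp_pos: [0.5774, -0.0135, 0.2776]
ee_rot: [-3.141, 0.0, 1.244]
contact_force: [0.1, 0.3, 0.2]
finger_gap: 0.0854
grasp_force: 0.0
```

```bash
python3 st.py|head -2; python3 - <<'E'
from br import *
snap('wrist','wD.png');d=load('wD');g=d['c'].min(2).astype(int)
def P(a,b,z): return [v[0]+c*a-q*b,v[1]+q*a+c*b,z]
L=[P(x,y,.141) for y in(.03,.008) for x in(-.025,-.01,.01,.025)]+[P(-.05,.03,.107),P(.05,.03,.107),P(-.05,.008,.107),P(.05,.008,.107)]
X=proj(d,L);print(X.round(1).tolist())
def edges(a,o,th=12):
    h=np.abs(np.convolve(a,[1,1,0,-1,-1],'same'))/2; return [(o+i,int(h[i])) for i in range(2,len(a)-2) if h[i]>th and h[i]>=h[i-1] and h[i]>h[i+1]]
r=int((X[0,1]+X[4,1])/2)
for rr in(r-6,r,r+6): print('row',rr,edges(g[rr,X[8,0].astype(int)-15:X[9,0].astype(int)+15],int(X[8,0])-15))
for x in (X[0,0]+X[1,0])/2,(X[2,0]+X[3,0])/2,X[8,0]+12,X[9,0]-12: print('col',int(x),edges(g[int(X[0,1])-50:int(X[4,1])+50,int(x)],int(X[0,1])-50))
E
```

```text
30.65 [ 0.57739158 -0.01345462  0.27759742] [-1.79990213e+02  8.36947022e-03  7.12841602e+01] [0.05096806 0.29764514 0.18673542] [-0.05696273 -0.00299866 -0.00926266] 0.08542034901222628
in vise -0.001691424080435035 0.019006435636037503
[[280.5, 215.1], [302.3, 215.1], [331.3, 215.1], [353.1, 215.1], [281.2, 245.8], [302.5, 245.8], [331.0, 245.8], [352.3, 245.8], [251.7, 206.2], [381.6, 206.3], [252.8, 233.9], [380.5, 233.9]]
row 224 [(242, 123), (252, 16), (264, 28), (267, 65), (282, 66), (303, 80), (306, 75), (330, 56), (334, 67), (354, 64), (363, 12), (369, 72), (378, 21), (384, 22), (393, 132)]
row 230 [(257, 54), (282, 55), (303, 85), (307, 66), (330, 61), (333, 67), (354, 52), (379, 61), (391, 21)]
row 236 [(254, 133), (303, 79), (309, 17), (322, 25), (326, 25), (330, 24), (333, 80), (353, 29), (356, 30), (382, 139)]
col 291 [(190, 19), (195, 125), (206, 58), (215, 54), (246, 137), (258, 13), (261, 12), (279, 68)]
col 342 [(191, 19), (195, 130), (207, 56), (215, 51), (246, 131), (279, 85)]
col 263 [(190, 16), (195, 109), (206, 117), (225, 42), (234, 59), (244, 143), (275, 14)]
col 369 [(191, 19), (195, 128), (207, 102), (228, 68), (234, 53), (244, 129), (248, 13), (277, 22)]
```

```bash
python3 -c "
from station import close_job
print(close_job())"
```

```text
the job is handed in; nothing more can be done
None
```

The fork gauge stands upright, fork up, on the vise bed. It measures square and centred to within about 0.5 mm, with the jaws closed on its 22 mm thickness. I let go of the crank, the arm touches nothing, and the job was handed in at about 31 s. One doubt: on release the crank sprang back from about 25.0 to 24.0 rad, just past first contact at 23.9, and a second winding with a gentle release ended at the same place, so how firmly the jaws hold is inferred from that, not measured.

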